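# Pour the marbles from the spouted jug into the tin and shut it

### The job

Pack the marbles away: pick up the little blue jug by its handle, hold it upright beside the open green tin and turn it so that its spout points straight at the middle of the tin, and only then tip it so that all five marbles roll out of the spout into the tin. Then stand the empty jug upright in the middle of the cork coaster and let go, and finally swing the tin's lid fully shut. Leave the red game piece, the glue stick, the mouse and the yellow note block where they are.

Things in the scene. Friction and masses are not known exactly. Their poses are not given: they have to be found in the camera images.
- jug: Loose blue jug, 0.2 kg: round body 70 mm wide, 52 mm high, open top, floor 4 mm; five marbles inside. Origin: centre of underside; z up, x towards the spout. The spout's floor rises straight from x = 23, z = 4 to its tip (32 mm wide) at x = 76, z = 52 mm. Marbles start to roll out at about 47 degrees of spout-down tilt (about +y); all are out by 58. Handle at -x: see jug_grip
- jug_grip (a point): middle of the handle bar, (-58, 0, 44) mm in the jug's frame, axes as the jug's. The bar is straight, 12 mm thick along y, 16 mm deep, 58 mm long; its top leans outward, 25 degrees from the jug's z towards -x. Two 10 mm thick arms join it to the body, about 15 mm away. Pinch the bar along y, from above, tool leaning along the bar
- jug_spout (a point): middle of the spout's tip edge, at (76, 0, 52) mm in the jug's frame; axes as the jug's
- tin: Small loose tin, 0.4 kg, green lid open (the shut green tin at the right-hand wall is another). Box 76 (x) by 110 (y) mm, rim 26 mm high, walls 2, floor 1.5 mm; 37 mm high when shut. Origin: centre of underside, z up. The lid's hinge lies along y at x = +39, z = 26 mm, on the side away from the robot; the open lid stands up to 107 mm above the desk
- tin_lid (a joint): angle of the tin's lid in rad: 0 shut, 1.71 fully open; starts at 1.45 to 1.70. It reaches 80 mm from the hinge, its outer face lies 11 mm off the hinge line (top at z = 37 mm when shut). The hinge is stiff: the lid may stay where it is left, so push it down all the way; takes less than 2 N at its free edge
- coaster: round cork coaster fixed on the desk, 110 mm across, 5 mm thick; origin: centre of its underside. Mind the book shelf above the desk: its underside is 475 mm above the desk top, everywhere beyond x = 0.61 m and to the right of y = -0.43 m of the room, so lean the wrist away from it
- marble1_center (a point): centre of marble 1, a loose slick 14 mm glass ball, 10 g (they start in the jug)
- marble2_center (a point): centre of marble 2, a loose slick 14 mm glass ball, 10 g (they start in the jug)
- marble3_center (a point): centre of marble 3, a loose slick 14 mm glass ball, 10 g (they start in the jug)
- marble4_center (a point): centre of marble 4, a loose slick 14 mm glass ball, 10 g (they start in the jug)
- marble5_center (a point): centre of marble 5, a loose slick 14 mm glass ball, 10 g (they start in the jug)
- red_pawn: red turned game piece standing on the desk, 40 mm wide, 74 mm high; origin: centre of its underside; bystander
- glue_stick: upright red and yellow glue stick, 27 mm wide, 92 mm high; origin: centre of its underside; bystander
- mouse: black computer mouse, 104 x 66 x 37 mm; origin: centre of its underside; bystander
- note_block: yellow block of notes, 77 x 77 x 24 mm; origin: centre of its underside; bystander

How it is judged:
On the way, in this order (a step that is already met when the one before it is completed fails the run):
1. the jug is lifted and held upright near the tin with its spout pointing at the middle of the tin (height (world z) of jug above 0.015 m and angle between jug's own z axis and vertical below 0.3 rad and y of tin in the frame of jug between -0.035 and 0.035 m and x of tin in the frame of jug between 0.03 and 0.3 m), for 0.2 s.
2. all five marbles are in the tin (x of marble1_center in the frame of tin between -0.042 and 0.041 m and y of marble1_center in the frame of tin between -0.057 and 0.057 m and z of marble1_center in the frame of tin between 0 and 0.03 m and x of marble2_center in the frame of tin between -0.042 and 0.041 m and y of marble2_center in the frame of tin between -0.057 and 0.057 m and z of marble2_center in the frame of tin between 0 and 0.03 m and x of marble3_center in the frame of tin between -0.042 and 0.041 m and y of marble3_center in the frame of tin between -0.057 and 0.057 m and z of marble3_center in the frame of tin between 0 and 0.03 m and x of marble4_center in the frame of tin between -0.042 and 0.041 m and y of marble4_center in the frame of tin between -0.057 and 0.057 m and z of marble4_center in the frame of tin between 0 and 0.03 m and x of marble5_center in the frame of tin between -0.042 and 0.041 m and y of marble5_center in the frame of tin between -0.057 and 0.057 m and z of marble5_center in the frame of tin between 0 and 0.03 m), for 0.2 s.
3. the jug stands upright on the coaster, let go (horizontal distance between jug and coaster below 0.024 m and angle between jug's own z axis and vertical below 0.1 rad and height (world z) of jug below 0.012 m and contact force between the fingers and jug below 0.1 N), for 0.2 s.
At the end, for the whole second after the job is handed in: all five marbles lie in the tin, whose lid is shut (within 0.08 rad) and which stands level; the jug stands upright and released on the coaster, at rest, its centre within 24 mm of the coaster's centre (all of step 2 and all of step 3 and value of joint tin_lid below 0.08 rad and angle between tin's own z axis and vertical below 0.1 rad and linear speed of jug below 0.02 m/s); the robot touches nothing.
It fails at once if the jug is tipped by more than 0.5 rad while its spout does not point at the tin (middle of the tin more than 50 mm to the side of the spout's line, or behind) (angle between jug's own z axis and vertical above 0.5 rad and (y of tin in the frame of jug above 0.05 m or y of tin in the frame of jug below -0.05 m or x of tin in the frame of jug below 0 m)).
It fails at once if the red game piece, glue stick, mouse or note block is moved by more than 30 mm (distance of any of red_pawn, glue_stick, mouse, note_block from where it was at the start of the episode above 0.03 m).
It also fails if it takes over 72 s, if anything falls off the work surface, if the arm or the gripper's body presses on something with over 40 N, if the wrist force passes 120 N, or if a joint passes its speed limit or range.

### The arm

A 7-joint arm with a two-finger parallel gripper is mounted at the origin on a cart in front of the work surface, level with it; the furniture and walls round the work are solid. World frame = base frame: x ahead of the robot, y to its left, z up, the work surface at z = 0. Lengths are in m, angles in rad, forces in N, time in s.
With the tool pointing down it reaches from about 0.35 to 0.9 m from the base axis. Payload 8.1 kg.
Tool frame: the origin (TCP) lies midway between the tips of the shut fingers; the grasp point (between the pads) lies r.tcp_to_grasp behind it (r.tcp_to_grasp is the distance from the TCP to the grasp point, in m); z points along the fingers, y is the line along which they close (so a half turn about z gives the same grasp; the last joint's range is limited). The gripper opens to 92 mm and grips with 3 to 60 N. Pads are 19 mm wide; open, the fingers measure 130 mm over their backs; the gripper's body (75 mm by 190 mm) begins 47 mm behind the grasp point.
Start: joints at [-1.327, 0.434, 0.025, 1.573, -0.012, 1.134, -0.075], TCP at [0.212, 0.588, 0.2] pointing down, gripper open.
Joint ranges: [-2.62, 2.62], [-0.44, 2.09], [-1.27, 1.32], [0.08, 2.57], [-1.32, 4.46], [0.12, 2], [-2.74, 2.74]. Speed limits (rad/s): [2.22, 2.22, 3.01, 3.01, 3.14, 3.14, 3.14].

### API

Orientations are given as a unit quaternion [w, x, y, z].
In Python, from station import r gives the robot as it stands. Calls block until the motion is done:
- r.move_to(position, orientation): joint-space move of the TCP to a pose.
- r.servo_line(position, ori=None, vel=0.15): straight line of the TCP; ori=None keeps the orientation; vel is the mean speed in m/s.
- r.goto_joints(angles): joint-space move.
- r.set_gripper(opening): finger opening in m; the grip force is fixed at half the most; returns when the fingers have stopped.
- r.hold(seconds).
- r.inverse_kinematics(position, orientation): joint angles nearest the present ones, or None.
- r.get_state(): the state.
- r.read_camera(name): name is "side" or "top"; returns (picture, depth): 384x512x3 uint8, blue, green, red; 384x512 float32, m along the optical axis (not along the pixel's ray), 0 where there is no reading.
- r.camera_info(name): a dict with "vertical_fov" (degrees; the focal length in pixels is half the picture's height over the tangent of half this angle, whatever the lens; pixels are square), "cx", "cy" (the principal point, pixels), "world_to_cam" (4x4, takes a point from world to camera coordinates). Camera axes: x right, y down, z forward; pixel columns grow to the right and rows downward; lengths in m; the calibration is good to about 2 mm. A picture is of the moment at which its call begins. camera_info takes no time and is no camera call.
A pose or a line that the arm cannot do raises r.Unreachable and nothing moves.
- r.sign_off(): hands the job in; it is judged then, once.
The state is a dict: "time": time; "joints": joint angles; "joint_velocities": joint speeds; "effort": joint torques, N m; "tool_pos": TCP position; "eef_rot": TCP orientation; "contact_force": force on the tool from outside, world axes, zero at the start; "wrist_torque": the same for the moment, N m; "width": finger opening in m; "grip_force": force on a finger pad.
Only numpy, scipy, OpenCV 4.12 (cv2) and the standard library are available. Lean on these libraries where they do the work, as an engineer would, in place of code of your own. Each camera call takes 0.05 s, during which the arm holds its last target. There are 200 camera calls.

## Working session

There is one attempt and no reset: what is moved stays moved. The work goes in short steps, each a Python script; the robot and the scene stay as the last script left them, time stands still between calls to the robot, and variables do not carry over. Pictures are saved under pics/ and viewed, at most 10 in all, crops included, and the job is handed in when it is done.

```bash
ls; mkdir -p pics; python3 - <<'E'
from station import r
import numpy as np,cv2
for n in("side","top"):
    p,d=r.read_camera(n); i=r.camera_info(n); print(n,i)
    cv2.imwrite(f"pics/{n}0.png",p); np.savez(f"{n}0.npz",p=p,d=d)
print(r.get_state(), r.tcp_to_grasp)
E
```

```text
pics
side {'vertical_fov': 47.0152627118505, 'cx': 258.4232790506751, 'cy': 196.2962143153288, 'world_to_cam': array([[-0.42859239, -0.90325982, -0.02074276,  0.23310845],
       [-0.47336992,  0.24404831, -0.84638132,  0.28098757],
       [ 0.76956447, -0.3529336 , -0.53217328,  0.98851921],
       [ 0.        ,  0.        ,  0.        ,  1.        ]])}
top {'vertical_fov': 48.12931846477979, 'cx': 257.9860934294806, 'cy': 193.60033799564798, 'world_to_cam': array([[ 0.00233374, -0.99997297,  0.00697237, -0.00235594],
       [-0.97967811, -0.00368467, -0.20054235,  0.49086441],
       [ 0.20056262, -0.00636266, -0.97966022,  1.124211  ],
       [ 0.        ,  0.        ,  0.        ,  1.        ]])}
{'time': 0.1, 'joints': array([-1.32656752,  0.43512288,  0.02499289,  1.57398101, -0.01160489,
        1.13402314, -0.07510989]), 'joint_velocities': array([-4.21300912e-04,  7.31192947e-04, -1.27094284e-03, -2.33569929e-03,
        2.66901973e-05, -1.13766409e-03,  1.21759529e-04]), 'effort': array([ 2.38524866e-03, -6.69124389e+01,  9.87755992e-01, -3.15145004e+01,
       -6.05192198e-02,  3.75069282e-02,  5.22431071e-05]), 'tool_pos': array([0.2123433 , 0.58730142, 0.19935232]), 'eef_rot': array([-5.54681126e-05,  1.72595065e-01,  9.84992620e-01, -6.92400095e-04]), 'contact_force': array([0.06134179, 0.48444857, 0.13070396]), 'wrist_torque': array([-0.01054455,  0.01188776, -0.05715869]), 'grip_force': 0.0, 'width': 0.09203199588093074} 0.0188
```

View pics/top0.png

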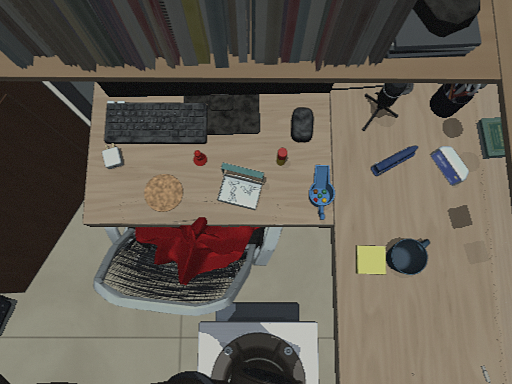

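View pics/side0.png

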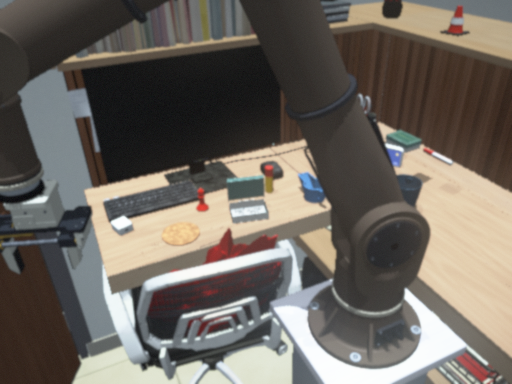

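The top view shows the tin near (242,185) with its lid away from the robot, the coaster at (163,193), and the jug at (320,193) with its handle towards the robot. It also shows the red pawn at (200,158), the glue stick at (282,155), the mouse at (302,124) and the notes at (371,260). In the side view the arm leaves the scene mostly clear.

```bash
cat > h.py <<'E'
import numpy as np,cv2
from station import r
def cam(n):
    i=r.camera_info(n); f=192/np.tan(np.radians(i["vertical_fov"]/2)); return f,i["cx"],i["cy"],np.array(i["world_to_cam"])
def cloud(n,d):
    f,cx,cy,T=cam(n); v,u=np.mgrid[:384,:512]
    P=np.stack([(u-cx)*d/f,(v-cy)*d/f,d],-1)
    return (P-T[:3,3])@T[:3,:3]
def ray(n,u,v,z):
    f,cx,cy,T=cam(n); R=T[:3,:3]; c=-R.T@T[:3,3]; k=R.T@np.array([(u-cx)/f,(v-cy)/f,1]); return c+k*(z-c[2])/k[2]
def proj(n,p):
    f,cx,cy,T=cam(n); q=T[:3,:3]@np.asarray(p)+T[:3,3]; return f*q[0]/q[2]+cx,f*q[1]/q[2]+cy
E
python3 - <<'E'
from h import *
D=np.load("top0.npz");p,d=D["p"],D["d"]; W=cloud("top",d)
for u,v in [(200,200),(320,193),(163,193),(242,195),(250,60),(250,76),(200,155),(282,152),(300,125),(495,140),(320,170),(322,215),(505,200),(371,260)]: print(u,v,W[v,u].round(3))
hsv=cv2.cvtColor(p,cv2.COLOR_BGR2HSV)
c=p[140:230,130:340]; cv2.imwrite("pics/top0c.png",cv2.resize(c,None,fx=3.8,fy=3.8,interpolation=cv2.INTER_CUBIC))
S=np.load("side0.npz")["p"][150:260,90:345]; cv2.imwrite("pics/side0c.png",cv2.resize(S,None,fx=3.1,fy=3.1,interpolation=cv2.INTER_CUBIC))
E
```

```text
200 200 [ 0.482  0.163 -0.001]
320 193 [ 0.503 -0.177  0.004]
163 193 [0.5   0.268 0.007]
242 195 [0.496 0.044 0.003]
250 60 [0.644 0.017 0.493]
250 76 [0.612 0.017 0.496]
200 155 [0.601 0.161 0.047]
282 152 [ 0.597 -0.065  0.091]
300 125 [ 0.695 -0.121  0.034]
495 140 [ 0.651 -0.674  0.038]
320 170 [ 0.559 -0.173  0.045]
322 215 [ 0.429 -0.17   0.074]
505 200 [ 0.485 -0.704  0.003]
371 260 [ 0.314 -0.308  0.025]
```

View pics/top0c.png

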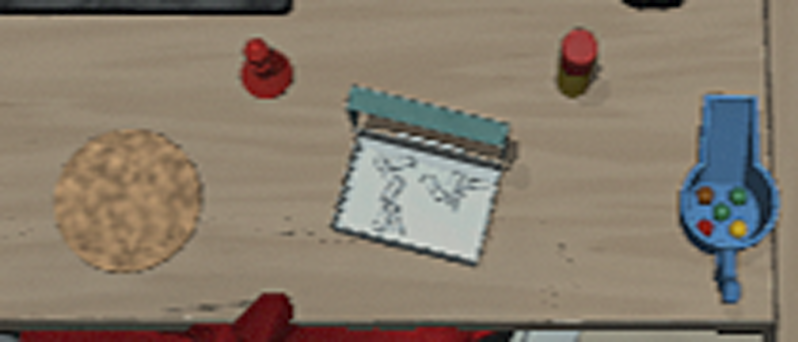

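The crop shows the tin turned by about 14°, with its near corners at crop (332,228) and (477,265). The jug's spout points to about +x, its handle at crop (730,280). The coaster centre is at crop (127,200). Next I'll measure these and check the kinematics.

```bash
python3 - <<'E'
from h import *
D=np.load("top0.npz");p,d=D["p"],D["d"]; W=cloud("top",d)
for a in [(332,228),(477,265),(500,167),(360,133)]:
    print("tin",ray("top",130+(a[0]+.5)/3.8-.5,140+(a[1]+.5)/3.8-.5,.026).round(4))
hsv=cv2.cvtColor(p,cv2.COLOR_BGR2HSV)
# coaster
m=cv2.inRange(hsv,(8,70,100),(22,255,255)); m[:,:135]=0;m[:,192:]=0;m[:168]=0;m[218:]=0
c=max(cv2.findContours(m,0,1)[0],key=cv2.contourArea)
(e,ax,_)=cv2.minAreaRect(cv2.convexHull(c)); print("coaster",cv2.contourArea(c),ax,ray("top",*cv2.fitEllipse(c)[0],.005).round(4), ray("top",*e,.005).round(4))
for n in ("top","side"):
    D=np.load(n+"0.npz");p,d=D["p"],D["d"]; W=cloud(n,d); hsv=cv2.cvtColor(p,cv2.COLOR_BGR2HSV)
    m=(cv2.inRange(hsv,(98,110,40),(118,255,255))>0)&(abs(W[...,0]-.5)<.12)&(abs(W[...,1]+.175)<.08)&(W[...,2]<.1)
    Q=W[m]; print(n,len(Q),Q.min(0).round(3),Q.max(0).round(3))
    h=Q[(Q[:,0]<.452)]; print("handle",len(h),h.mean(0).round(4),h.min(0).round(3),h.max(0).round(3))
    s=Q[(Q[:,0]>.545)&(Q[:,2]>.025)]; print("spout",len(s),s.mean(0).round(4),s.min(0).round(3),s.max(0).round(3))
    b=Q[(abs(Q[:,2]-.05)<.006)&(Q[:,0]>.452)&(Q[:,0]<.54)]; print("rim",len(b))
    A=np.c_[2*b[:,:2],np.ones(len(b))]; x=np.linalg.lstsq(A,(b[:,:2]**2).sum(1),rcond=None)[0]; print(x[:2],np.sqrt(x[2]+x[0]**2+x[1]**2))
    if n=="top":
        for v in range(160,222):
            uu=np.where(m[v])[0]
            if len(uu): print(v,uu.min(),uu.max(),W[v,uu.min()].round(3),W[v,uu.max()].round(3)) if v%3==0 or v<168 or v>208 else 0
E
```

```text
tin [0.4782 0.1128 0.026 ]
tin [0.4512 0.0067 0.026 ]
tin [ 0.5244 -0.01    0.026 ]
tin [0.5498 0.0936 0.026 ]
coaster 1111.0 (37.0, 38.0) [0.5026 0.2681 0.005 ] [0.5022 0.268  0.005 ]
top 712 [ 0.42  -0.219 -0.005] [ 0.573 -0.139  0.074]
handle 46 [ 0.4358 -0.1696  0.0615] [ 0.42  -0.174  0.048] [ 0.452 -0.164  0.074]
spout 155 [ 0.5585 -0.1771  0.043 ] [ 0.545 -0.194  0.026] [ 0.573 -0.157  0.057]
rim 110
[ 0.49633886 -0.17223995] 0.03532432238816906
165 316 325 [ 0.571 -0.16   0.056] [ 0.573 -0.187  0.049]
166 316 328 [ 0.569 -0.161  0.051] [ 0.568 -0.193  0.057]
167 316 328 [ 0.567 -0.162  0.047] [ 0.566 -0.194  0.051]
168 315 328 [ 0.562 -0.158  0.055] [ 0.564 -0.194  0.051]
171 315 328 [ 0.555 -0.158  0.052] [ 0.555 -0.194  0.05 ]
174 315 328 [ 0.546 -0.158  0.051] [ 0.546 -0.194  0.052]
177 314 328 [ 0.538 -0.155  0.051] [ 0.537 -0.193  0.053]
180 314 328 [ 0.529 -0.155  0.052] [ 0.529 -0.192  0.055]
183 314 329 [ 0.521 -0.154  0.051] [ 0.52  -0.195  0.056]
186 311 332 [ 0.512 -0.146  0.054] [ 0.512 -0.203  0.054]
189 310 333 [ 0.504 -0.143  0.053] [ 0.504 -0.206  0.053]
192 3
[... 550 characters left out ...]
] [ 0.44  -0.173  0.056]
213 319 322 [ 0.437 -0.165  0.057] [ 0.436 -0.173  0.061]
214 319 323 [ 0.434 -0.165  0.055] [ 0.432 -0.174  0.068]
215 319 323 [ 0.431 -0.164  0.061] [ 0.429 -0.173  0.073]
216 320 323 [ 0.427 -0.166  0.066] [ 0.427 -0.174  0.071]
217 320 323 [ 0.424 -0.165  0.071] [ 0.424 -0.173  0.072]
218 321 323 [ 0.422 -0.168  0.068] [ 0.421 -0.174  0.068]
219 322 322 [ 0.42  -0.172  0.063] [ 0.42  -0.172  0.063]
side 211 [ 0.437 -0.203  0.013] [ 0.57  -0.137  0.059]
handle 8 [ 0.4464 -0.1682  0.0499] [ 0.437 -0.174  0.025] [ 0.452 -0.166  0.059]
spout 73 [ 0.5566 -0.18    0.0405] [ 0.545 -0.194  0.025] [ 0.57  -0.153  0.055]
rim 53
[ 0.49642325 -0.17228046] 0.03512027270517898
```

```bash
cat >> h.py <<'E'
from scipy.spatial.transform import Rotation as Rn
TIN=np.array([.5009,.0508,0]); TY=-.249; COAST=np.array([.5026,.268,.005])
JUG=np.array([.4963,-.1723,0]); JY=-.055
GR=np.array([-.058,0,.044]); TIP=np.array([.076,0,.052])
s,c=np.sin(np.radians(25)),np.cos(np.radians(25))
RT=np.array([[-c,0,s],[0,1,0],[-s,0,-c]])   # columns tool x,y,z in jug frame
def tcp(Jpos,yaw,tilt=0,flip=False):
    R=Rn.from_euler("z",yaw)*Rn.from_euler("y",tilt)
    p=np.asarray(Jpos)+R.apply(GR+RT[:,2]*r.tcp_to_grasp)
    Q=R*Rn.from_matrix(RT)*Rn.from_euler("z",np.pi if flip else 0)
    return p,Q.as_quat(scalar_first=True)
def tcp_tip(tip,yaw,tilt=0,flip=False):
    R=Rn.from_euler("z",yaw)*Rn.from_euler("y",tilt)
    return tcp(np.asarray(tip)-R.apply(TIP),yaw,tilt,flip)
E
python3 - <<'E'
from h import *
f3=lambda q: None if q is None else np.round(q,2).tolist()
for fl in (0,1):
    print("grasp",fl,f3(r.inverse_kinematics(*tcp(JUG,JY,0,fl))),f3(r.inverse_kinematics(*tcp(JUG+[0,0,.12],JY,0,fl))))
    for y in (-.3,0,.3,.6,1): print(" coaster",y,f3(r.inverse_kinematics(*tcp(COAST,y,0,fl))))
    for y in np.arange(-.6,2,.2):
        u=np.array([np.cos(y),np.sin(y),0]); t=TIN-.012*u
        print("%.1f"%y,[f3(r.inverse_kinematics(*tcp_tip(t+[0,0,z],y,np.radians(a),fl))) for a,z in ((0,.10),(30,.09),(60,.055))])
E
```

```text
grasp 0 [0.89, 0.42, -0.66, 2.45, 2.11, 0.16, -0.24] [0.85, 0.1, -0.52, 2.33, -0.23, 0.32, 2.06]
 coaster -0.3 [-1.25, 0.48, 0.37, 2.24, 0.69, 0.39, -0.29]
 coaster 0 [-1.28, 0.44, 0.5, 2.36, 0.92, 0.15, -0.18]
 coaster 0.3 [-0.82, 0.37, 0.09, 2.41, 1.82, 0.16, -0.67]
 coaster 0.6 [0.24, 0.59, -1.05, 2.36, 1.64, 0.51, 0.04]
 coaster 1 [0.37, 0.59, -0.94, 2.27, 1.11, 0.24, 1.12]
-0.6 [[-1.19, 0.24, 0.36, 2.44, 0.74, 0.53, -0.53], [-0.68, 0.21, 0.36, 2.13, -0.19, 0.88, 0.77], [-0.29, 0.54, 0.36, 1.77, -0.48, 1.44, 1.24]]
-0.4 [[-1.14, 0.16, 0.34, 2.56, 0.95, 0.44, -0.52], [-0.65, 0.18, 0.35, 2.16, -0.15, 0.88, 0.98], [-0.3, 0.56, 0.32, 1.73, -0.38, 1.48, 1.35]]
-0.2 [None, [-0.61, 0.17, 0.36, 2.18, -0.12, 0.89, 1.19], [-0.3, 0.56, 0.26, 1.71, -0.27, 1.5, 1.44]]
0.0 [None, [-0.58, 0.16, 0.37, 2.19, -0.1, 0.89, 1.42], [-0.3, 0.57, 0.2, 1.69, -0.16, 1.51, 1.54]]
0.2 [None, [-0.55, 0.16, 0.39, 2.19, -0.07, 0.89, 1.66], [-0.31, 0.56, 0.16, 1.69, -0.06, 1.5, 1.64]]
0.4 [None, [-0.52, 0.17, 0.41, 2.18, -0.05, 0.89, 1.9], [-0.33, 0.56, 0.12, 1.7, 0.05, 1.49, 1.75]]
0.6 [[-0.07, 0.16, 0.39, 2.5
[... 2343 characters left out ...]
-0.3, 0.45, 0.96, 2.34, -1.1, 0.94, 0.91], [-0.73, 0.29, 0.85, 2.12, -0.18, 0.87, -0.34], [-0.84, 0.59, 0.7, 1.83, 0.09, 1.27, -0.76]]
1.2 [[-0.3, 0.58, 1.03, 2.21, -1.06, 1.12, 1.06], [-0.68, 0.32, 0.83, 2.08, -0.2, 0.87, -0.11], [-0.89, 0.56, 0.71, 1.88, 0.17, 1.17, -0.65]]
1.4 [[-0.24, 0.63, 0.95, 2.07, -0.98, 1.19, 1.12], [-0.63, 0.35, 0.8, 2.04, -0.21, 0.87, 0.11], [-0.95, 0.54, 0.74, 1.93, 0.23, 1.07, -0.54]]
1.6 [[-0.17, 0.66, 0.81, 1.93, -0.88, 1.22, 1.14], [-0.58, 0.38, 0.75, 1.99, -0.22, 0.87, 0.31], [-0.94, 0.48, 0.68, 1.99, 0.35, 0.97, -0.5]]
1.8 [[-0.15, 0.7, 0.74, 1.79, -0.8, 1.28, 1.19], [-0.53, 0.4, 0.69, 1.94, -0.22, 0.87, 0.49], [-0.94, 0.43, 0.63, 2.04, 0.47, 0.88, -0.45]]
```

```bash
sed -i 's/np.radians(25)),np.cos(np.radians(25))/np.radians(15)),np.cos(np.radians(15))/; s/flip=False/flip=True/g' h.py; python3 - <<'E'
from h import *
p,q=tcp(JUG,JY); z=Rn.from_quat(q,scalar_first=True).apply([0,0,1])
f3=lambda q: None if q is None else np.round(q,2).tolist()
print(p,f3(r.inverse_kinematics(p,q)),f3(r.inverse_kinematics(p-.1*z,q)))
r.move_to(p-.1*z+[0,0,.05],q); r.set_gripper(.045)
print(f3(r.get_state()["joints"]))
r.servo_line(p-.1*z,q,vel=.2)
print(f3(r.get_state()["joints"]),f3(r.inverse_kinematics(p,q)))
try:
    r.servo_line(p,q,vel=.1)
    st=r.get_state(); print(p,st["tool_pos"],f3(st["joints"]),st["contact_force"])
except r.Unreachable as e: print("unreach",e)
P,d=r.read_camera("top"); cv2.imwrite("pics/t1.png",cv2.resize(P[140:250,240:400],None,fx=4,fy=4,interpolation=cv2.INTER_CUBIC)); print(r.get_state()["time"])
E
```

```text
[ 0.44324614 -0.16937909  0.02584059] [-0.27, 0.43, 0.75, 2.39, -1.18, 0.41, -0.12] [-0.38, 0.12, 0.79, 2.34, -0.37, 0.5, -0.92]
[-1.0, -0.12, 1.3, 2.29, 0.09, 0.64, -1.37]
[-0.66, 0.17, 1.16, 2.35, -0.54, 0.54, -0.71] [-0.18, 0.4, 0.63, 2.39, -1.11, 0.36, -0.21]
[ 0.44324614 -0.16937909  0.02584059] [ 0.44342679 -0.16943002  0.02622792] [-0.19, 0.41, 0.65, 2.39, -1.11, 0.36, -0.2] [ 0.39162014  1.37248298 -0.32027123]
5.9667
```

```bash
python3 - <<'E'
from h import *
r.set_gripper(0.0); st=r.get_state(); print(st["width"],st["grip_force"],st["contact_force"].round(1))
p=st["tool_pos"]; 
r.servo_line(p+[0,0,.1],None,vel=.12)
st=r.get_state(); print(st["width"],st["tool_pos"],st["joints"].round(2),st["contact_force"].round(1),st["time"])
for n in("top","side"):
    P,d=r.read_camera(n); np.savez(n+"1.npz",p=P,d=d)
A=np.load("top1.npz")["p"][140:250,240:400];B=np.load("side1.npz")["p"][130:240,190:350]
cv2.imwrite("pics/l1.png",cv2.resize(np.hstack([A,B]),None,fx=2.4,fy=2.4,interpolation=cv2.INTER_CUBIC))
for y in (.9,1.1,1.3,1.5):
    u=np.array([np.cos(y),np.sin(y),0]); t=TIN-.02*u+[0,0,0]
    print(y,[(lambda q: None if q is None else np.round(q,2).tolist())(r.inverse_kinematics(*tcp_tip(t+[0,0,z],y,np.radians(a)))) for a,z in ((0,.10),(30,.09),(62,.055))])
E
```

```text
0.011583305315912664 29.99660164117813 [0.4 0.5 2.1]
0.011630784693075649 [ 0.44276127 -0.16897719  0.12530277] [-0.61  0.23  1.11  2.3  -0.59  0.57 -0.69] [-1.3  0.3 -2.7] 7.575
0.9 [[-0.24, 0.26, 0.6, 2.35, -0.73, 0.62, 0.29], [-0.87, 0.4, 0.95, 2.08, -0.13, 0.98, -0.52], [-0.84, 0.74, 0.72, 1.72, 0.08, 1.45, -0.82]]
1.1 [[-0.14, 0.33, 0.55, 2.24, -0.69, 0.72, 0.46], [-0.82, 0.4, 0.91, 2.07, -0.09, 0.93, -0.35], [-0.91, 0.72, 0.74, 1.79, 0.17, 1.33, -0.73]]
1.3 [[-0.08, 0.4, 0.5, 2.12, -0.64, 0.81, 0.6], [-0.77, 0.39, 0.85, 2.05, -0.04, 0.89, -0.19], [-0.99, 0.69, 0.77, 1.86, 0.25, 1.21, -0.65]]
1.5 [[-0.05, 0.46, 0.46, 2.01, -0.59, 0.89, 0.72], [-0.71, 0.39, 0.77, 2.02, -0.01, 0.85, -0.04], [-1.07, 0.66, 0.81, 1.94, 0.33, 1.07, -0.58]]
```

View pics/l1.png

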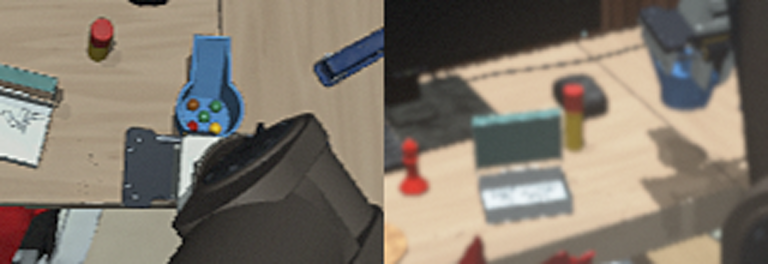

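The jug hangs upright from the gripper with all five marbles inside, and the tin and bystanders are undisturbed. Next it goes to the pouring station.

```bash
cat >> h.py <<'E'
PY=1.25; U=np.array([np.cos(PY),np.sin(PY),0]); 
E
python3 - <<'E'
from h import *
t=TIN-.022*U-.004*np.array([np.cos(TY),np.sin(TY),0])
st=r.get_state(); r.servo_line(st["tool_pos"]+[0,0,.02],None,vel=.1)
r.servo_line(*tcp_tip(t+[0,0,.165],PY),vel=.045)
st=r.get_state(); print(st["joints"].round(2),st["time"])
r.servo_line(*tcp_tip(t+[0,0,.10],PY),vel=.08)
st=r.get_state(); print(st["joints"].round(2),st["time"],st["width"])
for n in("top","side"):
    P,d=r.read_camera(n); np.savez(n+"2.npz",p=P,d=d)
A=np.load("top2.npz")["p"][130:240,190:350];B=np.load("side2.npz")["p"][130:240,190:350]
cv2.imwrite("pics/l2.png",cv2.resize(np.hstack([A,B]),None,fx=2.4,fy=2.4,interpolation=cv2.INTER_CUBIC))
D=np.load("top2.npz");p,d=D["p"],D["d"]; W=cloud("top",d); hsv=cv2.cvtColor(p,cv2.COLOR_BGR2HSV)
m=(cv2.inRange(hsv,(98,110,40),(118,255,255))>0)&(abs(W[...,0]-.48)<.1)&(abs(W[...,1]+.04)<.13)&(W[...,2]<.13)&(W[...,2]>.085)
Q=W[m]; print(len(Q)); L=Q-(t-.076*U); x=L@U; y=L@np.cross([0,0,1],U)
for a in np.arange(-.04,.09,.02):
    k=(x>a)&(x<a+.02)
    if k.sum()>3: print(a.round(2),k.sum(),y[k].min().round(3),y[k].max().round(3),np.median(Q[k,2]).round(3))
print(x.max())
E
```

```text
[-0.27  0.29  0.73  2.1  -0.57  0.94  0.49] 9.9083
[-0.19  0.4   0.65  2.17 -0.72  0.82  0.65] 10.875 0.011542776324149004
287
-0.04 52 -0.027 0.028 0.1
-0.02 35 -0.034 0.034 0.101
0.0 34 -0.033 0.034 0.099
0.02 35 -0.024 0.024 0.1
0.04 42 -0.02 0.02 0.098
0.06 81 -0.019 0.018 0.094
0.07408600201081655
```

View pics/l2.png

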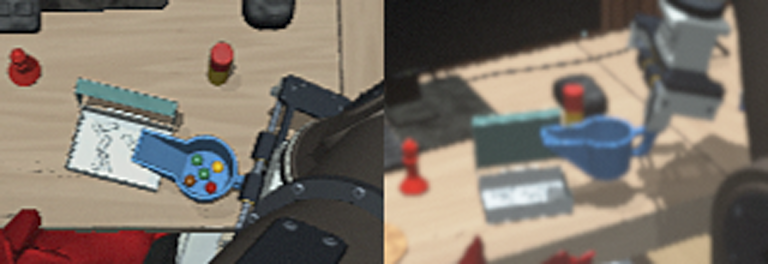

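The spout lies along the tin's middle line to within 1 mm, and the jug is level with its tip over the tin. Now I'll pour.

```bash
python3 - <<'E'
from h import *
t=TIN-.022*U-.004*np.array([np.cos(TY),np.sin(TY),0])
r.hold(.4)
for a,z,v in [(15,.095,.08),(30,.08,.08),(42,.06,.06),(46,.056,.03),(50,.054,.02),(54,.054,.02),(58,.054,.02),(62,.054,.02)]:
    r.servo_line(*tcp_tip(t+[0,0,z],PY,np.radians(a)),vel=v)
r.hold(.8)
st=r.get_state(); print(st["joints"].round(2),st["time"],st["width"],st["contact_force"])
for n in("top","side"):
    P,d=r.read_camera(n); np.savez(n+"3.npz",p=P,d=d)
A=np.load("top3.npz")["p"][130:240,190:350];B=np.load("side3.npz")["p"][130:240,190:350]
cv2.imwrite("pics/l3.png",cv2.resize(np.hstack([A,B]),None,fx=2.4,fy=2.4,interpolation=cv2.INTER_CUBIC))
E
```

```text
[-1.13  0.85  1.08  1.87  0.01  1.19 -0.41] 16.3667 0.01139323428230657 [ 0.40644327 -0.46166482 -1.40623471]
```

View pics/l3.png

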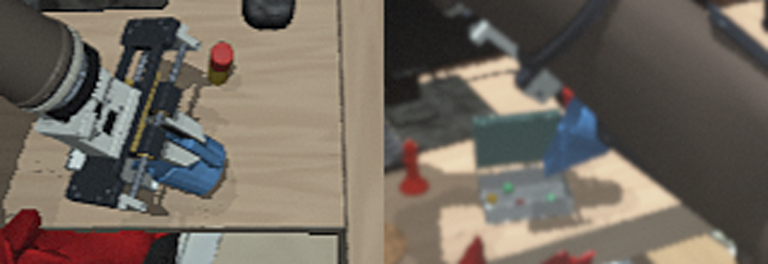

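In the side view the tin holds the yellow marble at (492,198), green ones at (508,187) and (552,197), and red at (520,203); the brown one may be hidden. I'll tip slightly further, then right the jug over the tin and look.

```bash
python3 - <<'E'
from h import *
t=TIN-.022*U-.004*np.array([np.cos(TY),np.sin(TY),0])
r.servo_line(*tcp_tip(t+[0,0,.056],PY,np.radians(66)),vel=.03); r.hold(.4)
for a,z,v in [(45,.06,.1),(30,.08,.12),(15,.10,.12),(0,.12,.12)]:
    r.servo_line(*tcp_tip(t+[0,0,z],PY,np.radians(a)),vel=v)
r.servo_line(*tcp_tip(t-.07*U+[0,0,.16],PY),vel=.12)
st=r.get_state(); print(st["joints"].round(2),st["time"],st["width"],st["contact_force"])
for n in("top","side"):
    P,d=r.read_camera(n); np.savez(n+"4.npz",p=P,d=d)
A=np.load("top4.npz")["p"][150:230,200:350];B=np.load("side4.npz")["p"][160:240,200:350]
cv2.imwrite("pics/l4.png",cv2.resize(np.hstack([A,B]),None,fx=2.66,fy=3,interpolation=cv2.INTER_CUBIC))
f3=lambda q: None if q is None else np.round(q,2).tolist()
for y in (-.4,-.2,0,.3,.6,.9,1.2,1.5): print(y,[f3(r.inverse_kinematics(*tcp(COAST+[0,0,h],y))) for h in (.001,.12)])
E
```

```text
[-0.12  0.33  0.74  2.08 -0.58  0.98  0.65] 20.2833 0.011969619986563448 [-0.58460638  0.65508622 -1.83012447]
-0.4 [[-1.58, 0.72, 1.09, 2.15, -0.76, 0.59, -1.99], [-1.69, 0.48, 1.17, 2.04, -0.32, 0.78, -2.35]]
-0.2 [[-1.52, 0.63, 0.99, 2.21, -0.74, 0.48, -1.79], [-1.7, 0.42, 1.18, 2.1, -0.31, 0.71, -2.13]]
0 [[-1.46, 0.57, 0.95, 2.26, -0.81, 0.42, -1.48], [-1.03, 0.2, 0.29, 2.11, 0.2, 0.66, -2.46]]
0.3 [[-1.35, 0.52, 0.9, 2.3, -1.0, 0.4, -0.93], [-1.05, 0.17, 0.42, 2.16, 0.04, 0.58, -1.94]]
0.6 [[-1.11, 0.45, 0.7, 2.3, -0.99, 0.38, -0.55], [-1.04, 0.17, 0.54, 2.17, -0.2, 0.57, -1.34]]
0.9 [[-0.93, 0.45, 0.6, 2.26, -0.98, 0.45, -0.18], [-0.99, 0.21, 0.62, 2.14, -0.42, 0.64, -0.75]]
1.2 [[-0.79, 0.48, 0.54, 2.18, -0.92, 0.56, 0.11], [-0.95, 0.28, 0.7, 2.08, -0.57, 0.77, -0.25]]
1.5 [[-0.69, 0.52, 0.48, 2.08, -0.83, 0.68, 0.34], [-0.87, 0.35, 0.7, 1.98, -0.62, 0.91, 0.12]]
```

View pics/l4.png

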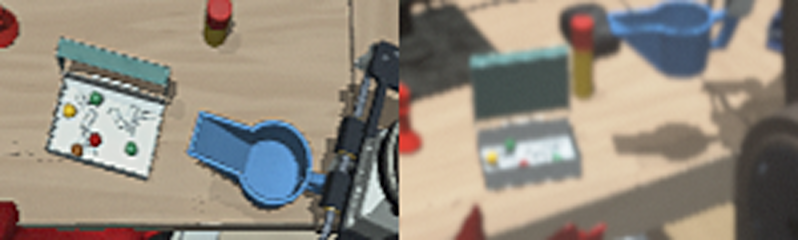

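All five marbles are in the tin, at (69,110), (95,98), (95,140), (77,150) and (131,149), and the jug is empty. Now the coaster.

```bash
cat >> h.py <<'E'
def rim(d,p,zr,c0):
    W=cloud("top",d); hsv=cv2.cvtColor(p,cv2.COLOR_BGR2HSV)
    m=(cv2.inRange(hsv,(98,110,40),(118,255,255))>0)&(abs(W[...,2]-zr)<.008)&(np.hypot(W[...,0]-c0[0],W[...,1]-c0[1])<.05)
    b=W[m]
    for _ in range(4):
        x=np.linalg.lstsq(np.c_[2*b[:,:2],np.ones(len(b))],(b[:,:2]**2).sum(1),rcond=None)[0]
        R=np.sqrt(x[2]+x[0]**2+x[1]**2); e=abs(np.hypot(*(b[:,:2]-x[:2]).T)-R); b=b[e<max(.004,np.percentile(e,85))]
    pl=np.linalg.lstsq(np.c_[b[:,:2]-x[:2],np.ones(len(b))],b[:,2],rcond=None)[0]
    return x[:2],R,len(b),pl
E
python3 - <<'E'
from h import *
y=.7
st=r.get_state(); r.servo_line(st["tool_pos"]+[0,0,.05],None,vel=.12)
try: r.servo_line(*tcp(COAST+[0,0,.16],y),vel=.12)
except r.Unreachable as e: print("line",e); r.move_to(*tcp(COAST+[0,0,.16],y))
r.servo_line(*tcp(COAST+[0,0,.05],y),vel=.1); r.hold(.2)
st=r.get_state(); print(st["joints"].round(2),st["time"],st["width"],st["tool_pos"]-tcp(COAST+[0,0,.05],y)[0])
P,d=r.read_camera("top"); np.savez("top5.npz",p=P,d=d)
print(rim(d,P,.107,COAST))
cv2.imwrite("pics/l5.png",cv2.resize(P[140:240,120:280],None,fx=4,fy=4,interpolation=cv2.INTER_CUBIC))
E
```

```text
[-0.85  0.29  0.38  2.23 -0.42  0.41 -1.  ] 25.8167 0.01152819802079268 [0.00025454 0.00022662 0.00047931]
(array([0.50499156, 0.27157795]), np.float64(0.03377877642746726), 29, array([-0.03556757,  0.02457727,  0.10884499]))
```

View pics/l5.png

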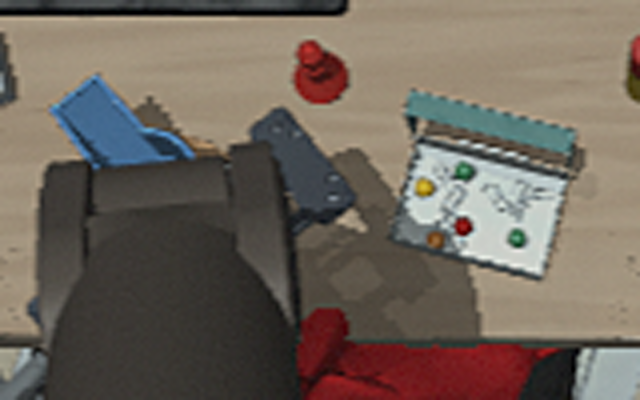

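The jug hangs over the coaster, its spout at (75,110), within about 4 mm of centre. I'll lower it until it touches, then let go.

```bash
python3 - <<'E'
from h import *
y=.7
r.servo_line(*tcp(COAST+[0,0,.006],y),vel=.08)
f0=r.get_state()["contact_force"][2]
for h in (.004,.003,.002,.001,0,-.001,-.002,-.003):
    r.servo_line(*tcp(COAST+[0,0,h],y),vel=.015); f=r.get_state()["contact_force"][2]
    if abs(f-f0)>3: break
print(h,f0,f)
r.set_gripper(.04); r.hold(.3)
st=r.get_state(); q=st["eef_rot"]; z=Rn.from_quat(q,scalar_first=True).apply([0,0,1]); p=st["tool_pos"]
print(st["width"],st["contact_force"].round(1))
r.servo_line(p-.09*z,None,vel=.1); r.servo_line(p-.09*z+[0,0,.08],None,vel=.15)
r.set_gripper(0)
st=r.get_state(); print(st["joints"].round(2),st["tool_pos"],st["time"])
f3=lambda q: None if q is None else np.round(q,2).tolist()
X=np.array([np.cos(TY),np.sin(TY),0])
for tl in (0,10,20,30):   # lean: wrist back towards robot; tool y along tin y
  for fl in (0,np.pi):
    Q=(Rn.from_euler("z",TY)*Rn.from_matrix([[-1,0,0],[0,1,0],[0,0,-1]])*Rn.from_euler("y",np.radians(tl)*1)*Rn.from_euler("z",fl))
    print(tl,fl,Q.apply([0,0,1]).round(2),[f3(r.inverse_kinematics(TIN+dx*X+[0,0,zz],Q.as_quat(scalar_first=True))) for dx,zz in((.085,.18),(.085,.085),(-.03,.037))])
P,d=r.read_camera("top"); np.savez("top6.npz",p=P,d=d); print(rim(d,P,.057,COAST))
S,d=r.read_camera("side"); np.savez("side6.npz",p=S,d=d)
cv2.imwrite("pics/l6.png",cv2.resize(np.hstack([P[140:240,130:270],S[150:250,150:290]]),None,fx=2.8,fy=2.8,interpolation=cv2.INTER_CUBIC))
E
```

```text
-0.001 -1.8008113543399142 12.959509735023202
0.04034582863307396 [-0.8  0.5 -0. ]
[-1.02  0.06  0.53  2.14 -0.13  0.7  -1.28] [0.44414241 0.21877151 0.1967783 ] 31.6
0 0 [ 0.  0. -1.] [[-0.43, 0.4, 0.4, 1.73, -0.18, 1.05, 1.35], [-0.37, 0.5, 0.32, 1.83, -0.2, 0.85, 1.37], [-0.47, 0.42, 0.31, 2.13, -0.21, 0.62, 1.31]]
0 3.141592653589793 [ 0.  0. -1.] [[-0.68, 0.46, 0.78, 1.75, -0.36, 1.09, -1.6], [-0.66, 0.58, 0.76, 1.85, -0.5, 0.91, -1.48], [-0.67, 0.46, 0.57, 2.14, -0.41, 0.65, -1.62]]
10 0 [-0.17  0.04 -0.98] [[-0.37, 0.51, 0.41, 1.56, -0.25, 1.28, 1.43], [-0.32, 0.6, 0.34, 1.66, -0.27, 1.09, 1.44], [-0.41, 0.52, 0.33, 1.98, -0.29, 0.86, 1.42]]
10 3.141592653589793 [-0.17  0.04 -0.98] [[-0.62, 0.61, 0.85, 1.59, -0.47, 1.35, -1.49], [-0.62, 0.73, 0.86, 1.69, -0.59, 1.2, -1.39], [-0.65, 0.58, 0.67, 2.0, -0.51, 0.92, -1.48]]
20 0 [-0.33  0.08 -0.94] [[-0.31, 0.64, 0.41, 1.4, -0.3, 1.51, 1.47], [-0.27, 0.72, 0.34, 1.49, -0.31, 1.33, 1.48], [-0.36, 0.63, 0.34, 1.83, -0.34, 1.08, 1.49]]
20 3.141592653589793 [-0.33  0.08 -0.94] [[-0.57, 0.77, 0.93, 1.42, -0.57, 1.61, -1.41], [-0.57, 0.88, 0.94, 1.52, -0.66, 1.47, -1.32], [-0.63, 0.73, 0.77, 1.85, -0.59, 1.18, -1.38]]
30 0 [-0.48  0.12 -0.87] [[-0.25, 0.76, 0.4, 1.23, -0.34, 1.72, 1.48], [-0.22, 0.84, 0.33, 1.32, -0.33, 1.55, 1.49], [-0.31, 0.74, 0.33, 1.68, -0.36, 1.29, 1.52]]
30 3.141592653589793 [-0.48  0.12 -0.87] [[-0.47, 0.89, 0.92, 1.26, -0.6, 1.83, -1.39], [-0.5, 1.01, 0.97, 1.35, -0.7, 1.72, -1.3], [-0.6, 0.89, 0.86, 1.71, -0.65, 1.44, -1.3]]
(array([0.16605508, 0.08529265]), np.float64(0.4311820873039536), 1, array([0.02077382, 0.01067028, 0.05416258]))
```

View pics/l6.png

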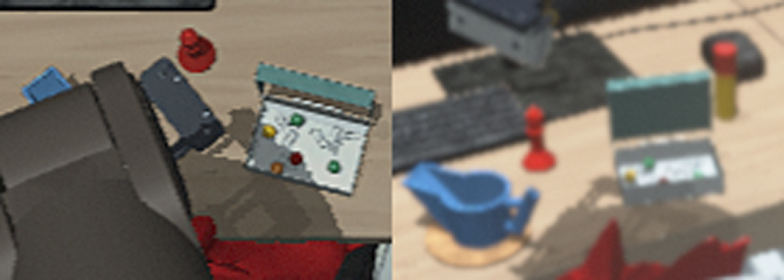

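The jug stands upright on the coaster, released, as the side view shows at (460,215). Next I'll close the lid from behind with shut fingers, the wrist leaning towards the robot.

```bash
cat >> h.py <<'E'
LN=np.radians(-15)
def lidpose(th,rho=.062,back=0.,up=0.,ln=LN):
    X=np.array([np.cos(TY),np.sin(TY),0])
    x=.039-rho*np.cos(th)+.011*np.sin(th)+.0097+back; z=.026+rho*np.sin(th)+.011*np.cos(th)+.0026+up
    Q=Rn.from_euler("z",TY)*Rn.from_matrix([[-1,0,0],[0,1,0],[0,0,-1]])*Rn.from_euler("y",ln)*Rn.from_euler("z",np.pi)
    return TIN+x*X+[0,0,z],Q.as_quat(scalar_first=True)
E
python3 - <<'E'
from h import *
r.servo_line(*lidpose(1.7,back=.02,up=.12),vel=.1)
st=r.get_state(); print(st["joints"].round(2),st["tool_pos"],st["time"],st["width"])
r.servo_line(*lidpose(1.7,back=.02),vel=.08)
print(r.get_state()["contact_force"].round(2))
for th in (1.7,1.55,1.4,1.25,1.1):
    r.servo_line(*lidpose(th),vel=.04); print(th,r.get_state()["contact_force"].round(2))
P,d=r.read_camera("top");S,d=r.read_camera("side"); print(r.get_state()["time"])
cv2.imwrite("pics/l7.png",cv2.resize(np.hstack([P[140:240,130:270],S[150:250,150:290]]),None,fx=2.8,fy=2.8,interpolation=cv2.INTER_CUBIC))
E
```

```text
[-0.86  0.25  0.79  1.95 -0.13  0.77 -1.84] [0.58562147 0.02946747 0.20864433] 34.2167 0.0003172557197354153
[-0.74 -0.4   0.09]
1.7 [ 0.33  0.47 -0.13]
1.55 [0.18 0.34 0.4 ]
1.4 [-0.15  0.8   0.93]
1.25 [ 0.23 -0.66  0.34]
1.1 [ 0.06 -0.09  0.47]
38.15
```

View pics/l7.png

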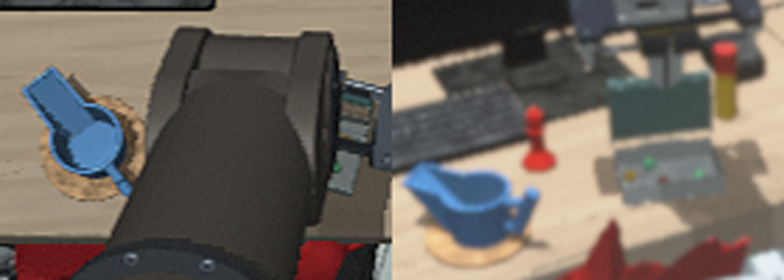

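The lid leans in as it is pushed, the tin stays put, and the jug stands in the middle of the coaster at (85,140). I'll continue down and check the result numerically, since the picture budget is used up.

```bash
python3 - <<'E'
from h import *
for th in (.95,.8,.65,.5,.35,.22,.12,.06,.02,0,-.02,-.04,-.06):
    r.servo_line(*lidpose(th),vel=.04); f=r.get_state()["contact_force"].round(2); print(th,f)
    if th<.15 and f[2]>8: break
r.hold(.3); st=r.get_state(); print(st["tool_pos"],st["time"])
r.servo_line(st["tool_pos"]+[0,0,.12],None,vel=.12)
r.servo_line([.40,-.10,.25],None,vel=.15)
P,d=r.read_camera("top"); np.savez("top8.npz",p=P,d=d);S,ds=r.read_camera("side"); np.savez("side8.npz",p=S,d=ds)
print(rim(d,P,.057,COAST)); st=r.get_state(); print(st["time"],st["tool_pos"])
for n,P,D in(("top",P,d),("side",S,ds)):
    W=cloud(n,D); hsv=cv2.cvtColor(P,cv2.COLOR_BGR2HSV)
    m=(cv2.inRange(hsv,(75,50,30),(97,255,255))>0)&(np.hypot(W[...,0]-.5,W[...,1]-.05)<.1)&(W[...,2]<.15)
    Q=W[m]; print(n,len(Q))
    if len(Q)>50:
        print(Q.mean(0).round(4),np.percentile(Q,[2,50,98],axis=0).round(3).tolist())
        L=Q-Q.mean(0); T=L[:,:2]@np.array([[np.cos(TY),-np.sin(TY)],[np.sin(TY),np.cos(TY)]]); print("slope in tin x,y",np.linalg.lstsq(np.c_[T,np.ones(len(T))],Q[:,2],rcond=None)[0].round(3),np.ptp(T,axis=0))
E
```

```text
0.95 [ 0.42 -0.26  0.26]
0.8 [1.61 0.48 0.51]
0.65 [-0.06 -0.82 -0.09]
0.5 [0.08 0.39 0.27]
0.35 [-0.02 -0.44  0.66]
0.22 [ 0.   -0.23  0.77]
0.12 [-0.01  0.55  0.36]
0.06 [ 0.08  0.17 -0.08]
0.02 [0.31 0.19 0.06]
0 [-0.37 -0.14 -1.18]
-0.02 [-0.29  0.28 -0.38]
-0.04 [-0.42 -0.17  0.26]
-0.06 [-1.24 -1.17 -0.99]
[0.48753384 0.05425613 0.0359106 ] 42.5333
(array([0.50105747, 0.26542992]), np.float64(0.0329363221768654), 99, array([-0.01409024, -0.00443253,  0.05736298]))
45.275 [ 0.40006053 -0.0996085   0.2497345 ]
top 268
[0.535  0.0421 0.0876] [[0.413, -0.011, -0.309], [0.541, 0.042, 0.106], [0.559, 0.095, 0.11]]
slope in tin x,y [2.128 0.21  0.088] [0.16686113 0.13610194]
side 110
[0.5432 0.0476 0.1001] [[0.494, -0.004, 0.03], [0.544, 0.048, 0.105], [0.565, 0.094, 0.107]]
slope in tin x,y [0.883 0.026 0.1  ] [0.07333892 0.10708506]
```

```bash
python3 - <<'E'
from h import *
for k in ("top0","top4","top8","side0","side4","side8"):
    D=np.load(k+".npz"); n=k[:-1]; W=cloud(n,D["d"]); hsv=cv2.cvtColor(D["p"],cv2.COLOR_BGR2HSV)
    L=W-TIN; x=L[...,0]*np.cos(TY)+L[...,1]*np.sin(TY); y=-L[...,0]*np.sin(TY)+L[...,1]*np.cos(TY); z=W[...,2]
    m=(cv2.inRange(hsv,(75,50,30),(97,255,255))>0)&(abs(y)<.07)&(abs(x)<.1)&(z>-.01)&(z<.15)
    print(k,m.sum(),"lid x/z pct",np.percentile(x[m],[5,50,95]).round(3),np.percentile(z[m],[5,50,95]).round(3),"y",np.percentile(y[m],[2,98]).round(3))
    t=(abs(y)<.045)
    for a in np.arange(-.07,.1,.01):
        q=t&(x>a)&(x<a+.01)&(z<.13)&(z>-.02)
        print("%.2f:%.0f-%.0f"%(a,*(1000*np.percentile(z[q],[10,90]))) if q.sum()>3 else "-",end=" ")
    print()
    u,v=proj(n,TIN+[0,0,.03]); print(u,v,D["p"][int(v)-2:int(v)+3,int(u)-2:int(u)+3].mean((0,1)))
E
```

```text
top0 243 lid x/z pct [0.035 0.042 0.049] [0.103 0.106 0.109] y [-0.052  0.055]
-0.07:-4-2 -0.06:-3-3 -0.05:-3-2 -0.04:-3-24 -0.03:-1-4 -0.02:-2-5 -0.01:-2-4 0.00:-2-4 0.01:-2-5 0.02:-2-5 0.03:-1-107 0.04:2-108 0.05:-4-105 - 0.07:-3-3 0.08:-4-2 0.09:-4-2 
239.35753797701358 191.4200896473631 [187.44 192.96 185.16]
top4 258 lid x/z pct [0.035 0.042 0.049] [0.069 0.105 0.109] y [-0.051  0.057]
-0.07:-4-3 -0.06:-3-2 -0.05:-3-3 -0.04:-3-24 -0.03:-2-11 -0.02:-2-12 -0.01:-1-10 0.00:-2-6 0.01:-2-5 0.02:-2-10 0.03:-1-107 0.04:2-108 0.05:-3-104 - 0.07:-3-3 0.08:-4-2 0.09:-4-2 
239.35753797701358 191.4200896473631 [220.52 224.64 218.68]
top8 256 lid x/z pct [0.034 0.042 0.049] [0.046 0.106 0.109] y [-0.051  0.056]
-0.07:-4-3 -0.06:-3-2 -0.05:-3-3 -0.04:-2-25 -0.03:-2-11 -0.02:-2-13 -0.01:-2-9 0.00:-2-7 0.01:-2-5 0.02:-1-11 0.03:-1-107 0.04:2-108 0.05:-3-104 - 0.07:-3-3 0.08:-5-3 0.09:-4-2 
239.35753797701358 191.4200896473631 [204.24 210.32 201.64]
side0 106 lid x/z pct [0.033 0.042 0.054] [0.092 0.105 0.107] y [-0.046  0.056]
-0.07:-3-1 -0.06:-3-1 -0.05:-2-1 -0.04:-1-23 - - - 0.00:-1-3 0.01:-1-5 0.02:-1-4 0.03:0-106 0.04:3-105 0.05:33-88 - - 0.08:-3-0 0.09:-4-0 
249.17369387658613 206.46854724608997 [176.48 174.24 167.32]
side4 116 lid x/z pct [0.031 0.042 0.054] [0.091 0.104 0.108] y [-0.046  0.057]
-0.07:-2-1 -0.06:-3-1 -0.05:-2-1 -0.04:-1-22 -0.03:-1-17 -0.02:13-16 -0.01:4-14 0.00:-2-12 0.01:-1-5 0.02:-1-12 0.03:0-106 0.04:6-105 0.05:34-89 - - 0.08:-2-1 0.09:-3--0 
249.17369387658613 206.46854724608997 [169.52 167.24 160.64]
side8 110 lid x/z pct [0.033 0.042 0.054] [0.091 0.105 0.107] y [-0.046  0.056]
-0.07:-3-1 -0.06:-3-0 -0.05:-2-1 -0.04:-1-23 -0.03:-3-8 -0.02:11-16 -0.01:8-14 0.00:-1-12 0.01:-2-4 0.02:-1-11 0.03:-0-105 0.04:5-105 0.05:34-89 - - 0.08:-2-1 0.09:-3--0 
249.17369387658613 206.46854724608997 [170.36 168.16 161.48]
```

```bash
python3 - <<'E'
from h import *
X=np.array([np.cos(TY),np.sin(TY),0])
I=cv2.imread("pics/l7.png"); I=cv2.resize(I,(280,100),interpolation=cv2.INTER_AREA)
for name,off,c0,n in (("side",140,150,"side"),("top",0,130,"top")):
    h=cv2.cvtColor(I[:,off:off+140],cv2.COLOR_BGR2HSV); m=cv2.inRange(h,(75,50,30),(97,255,255)); v,u=np.where(m)
    k=(u+c0>220)&(u+c0<275)
    if k.sum(): print(name,"green rows",np.percentile(v[k]+(150 if n=="side" else 140),[1,10,50,90,99]),"cols",np.percentile(u[k]+c0,[1,99]))
    D=np.load(n+"6.npz")["p"]; m=cv2.inRange(cv2.cvtColor(D,cv2.COLOR_BGR2HSV),(75,50,30),(97,255,255))[140:250,220:275]; v,u=np.where(m); print("before",np.percentile(v+140,[1,10,50,90,99]))
for th in (1.6,1.25,1.1): 
    p,_=lidpose(th); print(th,"tcp side px",np.round(proj("side",p)),"free edge",np.round(proj("side",TIN+X*(.039-.08*np.cos(th)+.011*np.sin(th))+[0,0,.026+.08*np.sin(th)+.011*np.cos(th)])),"hinge",np.round(proj("side",TIN+X*.039+[0,0,.026])))
E
```

```text
side green rows [177.   179.   182.   190.6  197.02] cols [227.94 259.06]
before [176. 177. 179. 181. 212.]
top green rows [173.   174.   176.   228.4  236.48] cols [242.04 262.  ]
before [164.   166.   171.   177.   235.93]
1.6 tcp side px [245. 179.] free edge [245. 176.] hinge [247. 201.]
1.25 tcp side px [246. 183.] free edge [247. 181.] hinge [247. 201.]
1.1 tcp side px [247. 185.] free edge [248. 184.] hinge [247. 201.]
```

The lid ended up where it began. I'll repeat the push and read the lid's angle from the side depth at each step.

```bash
cat >> h.py <<'E'
def lidview(tag):
    p,d=r.read_camera("side"); np.savez(f"side_{tag}.npz",p=p,d=d); W=cloud("side",d); hsv=cv2.cvtColor(p,cv2.COLOR_BGR2HSV)
    L=W-TIN; x=L[...,0]*np.cos(TY)+L[...,1]*np.sin(TY); y=-L[...,0]*np.sin(TY)+L[...,1]*np.cos(TY); z=W[...,2]
    g=(cv2.inRange(hsv,(70,40,20),(100,255,255))>0)&(abs(y)<.06)&(abs(x)<.1)&(z>.0)&(z<.15)
    o=np.round(np.c_[x[g],y[g],z[g]]*1000)
    a=np.degrees(np.median(np.arctan2(o[:,2]-26,39-o[:,0]))) if g.sum() else None
    gl=(hsv[...,1]<60)&(abs(y)<.03)&(x>-.06)&(x<.11)&(z>.03)&(z<.16)
    print(tag,g.sum(),"lid deg",a,"x",np.percentile(o[:,0],[5,50,95]) if g.sum() else "","z",np.percentile(o[:,2],[5,50,95]) if g.sum() else "","| grey",gl.sum(),(np.percentile(x[gl],[2,50,98])*1000).round(),(np.percentile(z[gl],[2,50,98])*1000).round()) if gl.sum() else print(tag,a)
E
python3 - <<'E'
from h import *
lidview("a")
r.servo_line(*lidpose(1.7,back=.02,up=.10),vel=.18); lidview("b")
r.servo_line(*lidpose(1.7,back=.02),vel=.12); lidview("c")
for th in (1.6,1.45,1.3): r.servo_line(*lidpose(th),vel=.05); lidview(str(th)); print(r.get_state()["contact_force"].round(2))
st=r.get_state(); print(st["time"],st["tool_pos"],st["width"])
E
```

```text
a 234 lid deg 98.24097006933901 x [21. 49. 55.] z [ 14.  93. 107.] | grey 363 [46. 52. 56.] [ 31.  65. 106.]
b 319 lid deg 103.3924977537511 x [27. 51. 55.] z [ 13.9  75.  106. ] | grey 397 [38. 51. 57.] [ 31.  69. 107.]
c 459 lid deg 104.28109573597084 x [27.7 51.  56. ] z [ 15.  72. 105.] | grey 522 [38. 53. 71.] [ 31.  81. 154.]
1.6 474 lid deg 104.38505258522906 x [32. 51. 56.] z [ 16.3  73.  106. ] | grey 530 [33. 50. 56.] [ 32.  81. 155.]
[ 0.22  0.55 -0.52]
1.45 512 lid deg 104.1503778830032 x [31. 52. 56.] z [ 14.  72. 106.] | grey 525 [24. 51. 57.] [ 32.  80. 154.]
[ 0.24  0.78 -0.22]
1.3 525 lid deg 104.3813945910906 x [33.2 51.  56. ] z [ 25.  71. 105.] | grey 520 [14. 50. 57.] [ 32.  81. 155.]
[ 0.33 -1.14 -0.12]
49.8833 [0.54222183 0.0404588  0.09130191] 0.0005854595981506943
```

```bash
python3 - <<'E'
from h import *
from h import cloud
for tag in ("b","c","1.3"):
    D=np.load(f"side_{tag}.npz"); W=cloud("side",D["d"]); p=D["p"]
    L=W-TIN; x=L[...,0]*np.cos(TY)+L[...,1]*np.sin(TY); y=-L[...,0]*np.sin(TY)+L[...,1]*np.cos(TY); z=W[...,2]
    print(tag)
    for v in range(150,206,3): print(v," ".join("%4d,%4d,%4d"%(1000*x[v,u],1000*y[v,u],1000*z[v,u]) for u in range(234,262,4)))
E
```

```text
b
150  284,   1,  84  286, -12,  81  286, -26,  79  296, -42,  73  409, -75,  15  429, -94,   3  430,-110,   1
153  284,   2,  72  403, -27,  11  410, -44,   5  420, -61,  -1  419, -76,  -2  407, -90,   1  406,-106,   0
156  401, -11,   1  401, -26,   0  401, -42,  -2  395, -57,  -1  392, -72,  -1  382, -85,   1  384,-101,  -1
159  384,  -8,  -2  374, -22,   0  360, -36,   5  362, -51,   3  363, -66,   0  361, -82,   0  360, -97,  -1
162  351,  -4,   1  348, -18,   1  354, -34,  -3  347, -48,  -1  346, -63,  -2  348, -79,  -6  331, -91,   1
165  330,   0,   0  330, -15,  -1  325, -30,   0  319, -44,   0  315, -58,   0  317, -73,  -1  315, -88,  -2
168  312,   1,  -2  309, -12,  -2  305, -26,  -1  306, -41,  -4  301, -55,  -3  290, -68,   0  292, -83,  -2
171  284,   5,   0  279,  -8,   1  283, -23,  -2  281, -37,  -3  278, -51,  -3  273, -65,  -2  274, -80,  -4
174  254,  10,   4  263,  -5,  -1  256, -18,   0  251, -32,   1  257, -47,  -4  252, -61,  -2  245, -74,   0
177  235,  13,   4  237,  -1,   1  239, -15,  -2   49,  -1, 105   47, -13, 104   42, -24, 106   40, -36, 105
180   36
[... 4422 characters left out ...]
2   49, -12,  71   50, -25,  69   52, -38,  66
189   51,  37,  66   51,  24,  65   50,  12,  64   52,   0,  61   55, -13,  57   53, -25,  56   49, -37,  57
192   50,  37,  56   52,  25,  53   47,  13,  54   52,   0,  50   56, -13,  45   53, -25,  45   53, -38,  44
195   50,  38,  45   53,  25,  42   52,  13,  41   55,   0,  37   54, -12,  36   51, -24,  36   52, -37,  33
198   52,  38,  33   57,  25,  28   50,  13,  31   50,   1,  29   98, -19,  -3   96, -32,  -3   88, -43,   0
201   93,  34,  -4   48,  27,  23   37,  15,  28   40,   3,  24   40,  -9,  22   43, -22,  19   37, -34,  21
204   35,  41,  22   38,  28,  18   38,  16,  16   38,   3,  14   37,  -8,  13   41, -22,   9   39, -34,   8
```

The depth shows the real fingertip about 24 mm behind the nominal TCP (tip at z≈0.115 for TCP z=0.091), so it passed over the lid. I'll repeat the push with that offset and a force guard.

```bash
python3 - <<'E'
from h import *
def lp(th,**k):
    p,q=lidpose(th,**k); return p+.024*Rn.from_quat(q,scalar_first=True).apply([0,0,1]),q
st=r.get_state(); r.servo_line(st["tool_pos"]+[0,0,.025],None,vel=.12)
r.servo_line(*lp(1.7,back=.02,up=.055),vel=.12)
r.servo_line(*lp(1.7,back=.02),vel=.1); lidview("d")
for th in (1.6,1.4,1.2,1.0):
    r.servo_line(*lp(th),vel=.06); f=r.get_state()["contact_force"].round(2); print(f)
    if np.linalg.norm(f)>10: break
lidview("e")
st=r.get_state(); print(th,st["time"],st["tool_pos"])
E
```

```text
d 576 lid deg 104.99507912917599 x [34. 51. 55.] z [ 33.75  71.   105.  ] | grey 560 [33. 52. 76.] [ 33.  85. 157.]
[ 0.58  0.08 -0.74]
[0.66 0.84 0.15]
[ 0.66 -0.42 -0.43]
[ 0.11 -0.67  0.67]
e 193 lid deg 53.70737027152041 x [-12.   -5.   33.4] z [ 7.6 87.  93. ] | grey 366 [-33.   3.  48.] [ 36.  95. 159.]
1.0 53.275 [0.53033116 0.04338961 0.06342887]
```

The lid is now moving, to about 55°. I'll continue.

```bash
python3 - <<'E'
from h import *
def lp(th,**k):
    p,q=lidpose(th,**k); return p+.024*Rn.from_quat(q,scalar_first=True).apply([0,0,1]),q
for th in (.75,.5,.25,.12,.06,.03,0,-.02,-.04,-.06,-.08,-.1):
    r.servo_line(*lp(th),vel=.06 if th>.1 else .03); f=r.get_state()["contact_force"].round(2)
    if th<.2: print(th,f)
    if f[2]>7 or np.linalg.norm(f)>20: break
lidview("f"); st=r.get_state(); print(th,st["time"],st["tool_pos"])
E
```

```text
0.12 [-0.08 -1.13  0.2 ]
0.06 [-0.08 -0.33  0.54]
0.03 [0.13 0.41 0.26]
0 [ 1.03 -0.18  0.16]
-0.02 [-0.37 -0.01  0.69]
-0.04 [-0.85  0.27  3.55]
-0.06 [-4.7   1.29 17.72]
f 430 lid deg 10.590332983675758 x [-38. -18.  30.] z [27. 36. 39.] | grey 292 [-60. -30.   8.] [ 32.  45. 148.]
-0.06 56.3583 [0.4940093  0.0526467  0.01328085]
```

```bash
python3 - <<'E'
from h import *
st=r.get_state(); r.servo_line(st["tool_pos"]+[0,0,.12],None,vel=.12)
r.servo_line([.40,-.10,.25],None,vel=.18); lidview("g")
p,d=r.read_camera("top"); print(rim(d,p,.057,COAST))
W=cloud("top",d); L=W-TIN; x=L[...,0]*np.cos(TY)+L[...,1]*np.sin(TY); y=-L[...,0]*np.sin(TY)+L[...,1]*np.cos(TY); z=W[...,2]
m=(abs(x)<.032)&(abs(y)<.048)&(z<.1); print(m.sum(),np.linalg.lstsq(np.c_[x[m],y[m],np.ones(m.sum())],z[m],rcond=None)[0].round(4),np.percentile(z[m],[2,50,98]).round(4))
print(r.get_state()["time"],r.get_state()["contact_force"].round(2))
E
```

```text
g 543 lid deg 13.495733280795811 x [-35.  -6.  34.] z [32. 36. 39.] | grey 77 [-40. -32.  42.] [30. 35. 38.]
(array([0.50109171, 0.26543854]), np.float64(0.03300054739965437), 98, array([-0.02046954,  0.00523674,  0.05763994]))
785 [0.0064 0.0026 0.0371] [0.0323 0.0371 0.0419]
59.8667 [0.16 0.7  1.32]
```

The lid is flat at z = 37.1 mm with a slope of 0.006 rad, and the jug stands upright about 3 mm from the coaster's centre.

```bash
python3 -c "
from station import r
print(r.sign_off())"
```

```text
the job is handed in; nothing more can be done
None
```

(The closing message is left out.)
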